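Set up the strain viewer and hold a sight glass in its light

ROBOT

A 6-joint arm with a two-finger parallel gripper is mounted at the origin on the work surface. World frame = base frame: x ahead of the robot, y to its left, z up, the work surface at z = 0. Lengths are in mm, angles in rad, forces in N, time in s.
With the tool pointing down it reaches from about 350 to 975 mm from the base axis. Payload 7.1 kg.
Tool frame: the origin (TCP) lies midway between the tips of the shut fingers; the grasp point (between the pads) lies 19 mm behind it; z points along the fingers, x is the direction in which the jaws open and shut, and the axes are right-handed (so a half turn about z gives the same grasp; the last joint's range is limited). The gripper opens to 88 mm and grips with 3 to 60 N. Pads are 20 mm wide; open, the fingers measure 115 mm over their backs; the gripper's body (75 mm by 178 mm) begins 61 mm behind the grasp point.
Start: joints at [1.154, 0.423, 1.63, -0, 1.089, -0.019], TCP at [242.087, 576.193, 222.675] pointing down, gripper open.
Joint ranges: [-3, 3], [-0.9, 2.11], [0.09, 2.58], [-1.31, 4.45], [0.11, 2.69], [-2.54, 2.54]. Speed limits (rad/s): [2.39, 2.39, 3.01, 3.14, 3.14, 3.14].

INTERFACE

Orientations are given as a rotation vector (axis times angle).
In Python, from workcell import telemetry, imaging, ticket gives the robot as it stands.
- The arm moves only by the tool jog_arm, never from a script. Its arguments are lists of equal length, an entry for each row: "travel": the shift along the world's x, y, z in units of 400 mm (1.0 is 400 mm), a list of three; "dr": the turn, a rotation vector about the world's x, y, z in units of 90 degrees (1.0 is 90 degrees), a list of three. In form: {"travel": [[tx, ty, tz], ...], "dr": [[wx, wy, wz], ...]}. A call has exactly 10 rows; each row is the pose to reach, as a shift and turn from the pose measured when the call began; what a row does not reach only later rows make up. A row lasts 1/10 s, in which the tool goes at most 50 mm and 8.59 degrees, less where a joint would pass 70% of its speed; a pose out of reach is approached as far as the arm can. A call with a number of a shift or a turn outside -1 to 1 is refused whole. A call with a gripper value outside its range is refused whole. "hand" is the opening, from -1 (shut) to 1 (fully open), set as the call begins (left out, the last holds). The fingers move at their own pace and stop on an object; the grip force is fixed at half the most. Time passes only in rows, so rows that repeat a pose let the fingers close, or fill a call up. It gives the time, the measured TCP pose, the force and the opening at its end, in the units of the state.
- telemetry.get_obs(): the state, without advancing time (a new reading comes with each control period).
- imaging.get_image(name): name is "scene" or "top"; returns a dict with "pixels" (420x560x3 uint8, red, green, blue), "range_z" (420x560 float32, mm along the optical axis (not along the pixel's ray), 0 where there is no reading), "fx", "fy", "cx", "cy" (pixels), "k1" (the pictures are not rectified: a ray, as slopes to the right and down, at radius r is drawn at 1 + k1 r^2 times it, then the intrinsics apply), "extrinsics" (4x4, takes a point from world to camera coordinates). Camera axes: x right, y down, z forward; pixel columns grow to the right and rows downward; lengths in mm; the calibration is good to about 2 mm. A picture is of the moment at which its call begins.
- ticket.close_job(): hands the job in, once; it reports no verdict.
The state is a dict: "t": time; "qpos": joint angles; "qvel": joint speeds; "joint_torque": joint torques, N m; "ee_pos": TCP position; "orientation": TCP orientation; "ft_force": force on the tool from outside, world axes, zero at the start; "moment": the same for the moment, N m; "width": finger opening in mm.
Only numpy, scipy, OpenCV 4.12 (cv2) and the standard library are available. Lean on these libraries where they do the work, as an engineer would, in place of code of your own. Each camera call takes 0.05 s, during which the arm holds its last target. There are 200 camera calls.

TASK

Check the tall sight glass for strain: take the analyser (black frame, smoke-grey film, blue tab) by its tab or frame without touching the film, stand it upright and fully home in the slot of the strain viewer and let go of it. Then lift the taller sight glass out of the wooden rack with the fingers on its frosted side edges only, never on the polished faces, and finish while holding it upright in the light path: midway between lamp and analyser, its middle level with and centred on the lamp window, polished faces square to the beam, held still and touching nothing but the fingers. Do not knock the glass against the viewer or the analyser, and leave everything else on the bench where it is.

Things in the scene. Friction and masses are not known exactly. Their poses are not given: they have to be found in the camera images.
- viewer: Strain viewer, fixed; origin at the centre of its underside. Light axis along its y, 105 mm up. Base plate 150 (x) x 400 (y), top 24 mm up. Grey lamp housing 150 x 150, 190 tall, at y = +50 to +200, with a round lit window 80 across on the axis in its face at y = +50 (bezel 8 mm proud). Aluminium shoe with the analyser slot at y = -160; the base between is bare.
- slot (a point): Centre of the floor of the viewer's analyser slot, 30 mm above the bench; axes as the viewer's. Slot 85 mm long along the viewer's x, 12 mm wide along y, 30 mm deep, with steep lead-in lips above it that widen the mouth to about 22 x 95 mm; top of the lips 71 mm above the bench. Shoe 109 x 50 mm.
- light_path (a point): The point on the light axis midway between the lamp window and the analyser slot (105 mm from the slot, 105 mm from the lamp's face), 105 mm above the bench; axes as the viewer's (y along the beam, x across it).
- analyser: Loose filter: upright black frame 80 mm wide (own y), 8 thick (x), 122 tall, with a smoke-grey film 64 x 68 mm, middle 75 mm up, and on top a blue grip tab 12 thick (x), 30 wide (y), from 122 to 152 mm up. Origin at the centre of its lower edge, z up. About 70 g. Starts standing in either slot of the filter rack. Either way round is right.
- analyser_tab (a point): Centre of the analyser's blue tab, 137 mm above its lower edge; axes as the analyser's.
- tint_plate: The same frame with a pink film and an orange tab, in the other slot of the filter rack; to be left there. Same origin and axes.
- filter_rack: Grey plastic filter rack, fixed, 104 x 104 x 40 mm; origin at the centre of its underside. Two slots along its y at x = -35 and +35 mm, 30 mm deep, floors 10 mm above the bench, 11 x 83 mm.
- tall_glass: Loose bar of greenish glass standing on end, 17 mm thick (own x), 34 wide (own y), 115 tall (z), about 145 g. Broad faces (normal x) polished, green-clear, 26 mm wide, 1.5 mm proud between bevels; narrow side edges (normal y) and ends frosted white. Origin at the centre of its lower end. Starts in either slot of the wooden rack, 80 mm proud of it. Either way round is right.
- tall_glass_centre (a point): Middle of the tall sight glass, 57.5 mm above its lower end; axes as the glass's.
- short_glass: A sight glass of the same section but only 90 mm tall, in the other slot of the wooden rack; to be left there. Same origin and axes.
- glass_rack: Wooden rack, fixed, 112 (x) x 64 (y) x 45 mm; origin at the centre of its underside. Two slots at x = -27.5 and +27.5 mm, 20 x 37 mm, 35 mm deep, floors 10 mm above the bench.
- hammer: Claw hammer, 300 mm, lying on the bench; leave alone.
- bushing: Brass bushing 32 mm across, 50 mm tall, standing; leave alone.
- flange_bushing: Flanged brass bushing 44 mm across, 36 mm tall, standing; leave alone.
- spray_can: Blue spray can 66 mm across, 190 mm tall, standing; leave alone.
- brush: Flat brush with wooden handle, 220 mm, lying on the bench; leave alone.
- spring: Dark coil spring 49 mm across, 100 mm tall, standing; leave alone.
Mind the look-alikes: they are no part of the job. What is shaped like the glass_rack but yellow is not meant. What is shaped like the analyser but turquoise is not meant.

How it is judged:
By the outcome, as a careful person would: the job done as asked, in the order asked, and still so for the second after the job is handed in, while the arm keeps its last pose, push and grip.
It also fails if it takes over 61 s, if anything falls off the work surface, if the arm or the gripper's body presses on something with over 40 N, if the wrist force passes 120 N, or if a joint passes its speed limit or range.

## Working session

There is one attempt and no reset: what is moved stays moved. The work goes in short steps, Python scripts to look and compute and a tool call to move; the robot and the scene stay as the last step left them, time stands still between calls to the robot, and variables do not carry over. Pictures are saved under pics/ and viewed, about 8 in all and at most 12, crops included, and the job is handed in when it is done.

Besides the shell and the picture viewer there is one more tool, called as name(argument=value, ...) on one line, values as JSON. jog_arm: Moves the arm, as the interface text tells. Its arguments: {"type":"object","properties":{"travel":{"type":"array"},"dr":{"type":"array"},"hand":{"type":"number"}},"required":["travel","dr"]}

```bash
mkdir -p pics; cat > h.py <<'E'
import numpy as np, cv2
from workcell import telemetry, imaging, ticket
def grab(n):
    d=imaging.get_image(n); np.savez(f'{n}.npz',**d); cv2.imwrite(f'pics/{n}_last.png',d['pixels'][:,:,::-1]); return d
def load(n): return {k:v for k,v in np.load(f'{n}.npz').items()}
def cloud(d):
    K=np.array([[d['fx'],0,d['cx']],[0,d['fy'],d['cy']],[0,0,1]],float)
    h,w=d['range_z'].shape; u,v=np.meshgrid(np.arange(w),np.arange(h))
    p=cv2.undistortPoints(np.stack([u,v],-1).reshape(-1,1,2).astype(np.float64),K,np.array([float(d['k1']),0,0,0])).reshape(h,w,2)
    z=d['range_z'][...,None]; c=np.concatenate([p*z,z],-1); E=d['extrinsics']
    return (c-E[:3,3])@E[:3,:3]
E
python3 - <<'E'
from h import *
o=telemetry.get_obs(); print(o['t'],o['ee_pos'],o['orientation'],o['width'])
for n in('scene','top'):
    d=grab(n); print(n,d['fx'],d['k1'],d['extrinsics'].round(3).tolist())
    cv2.imwrite(f'pics/{n}1.png',cv2.resize(d['pixels'][:,:,::-1],(800,600)))
E
```

```text
0.0 [241.88816512 575.71453429 221.92049443] [ 2.61589454e+00  1.73825311e+00 -1.89439788e-03] 87.7352426717812
scene 451.3840029013838 -0.02738624011860087 [[0.114, 0.993, -0.016, -19.923], [0.706, -0.092, -0.702, -286.459], [-0.699, 0.069, -0.712, 1584.446], [0.0, 0.0, 0.0, 1.0]]
top 532.0794585520522 -0.03948856712645849 [[0.003, -1.0, 0.02, -55.722], [-0.993, -0.005, -0.118, 520.083], [0.118, -0.02, -0.993, 1398.27], [0.0, 0.0, 0.0, 1.0]]
```

View pics/scene1.png

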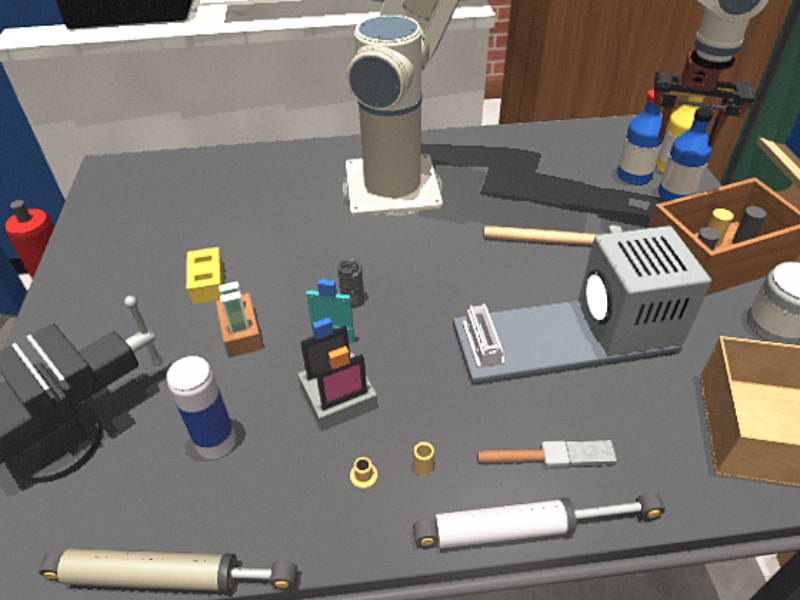

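View pics/top1.png

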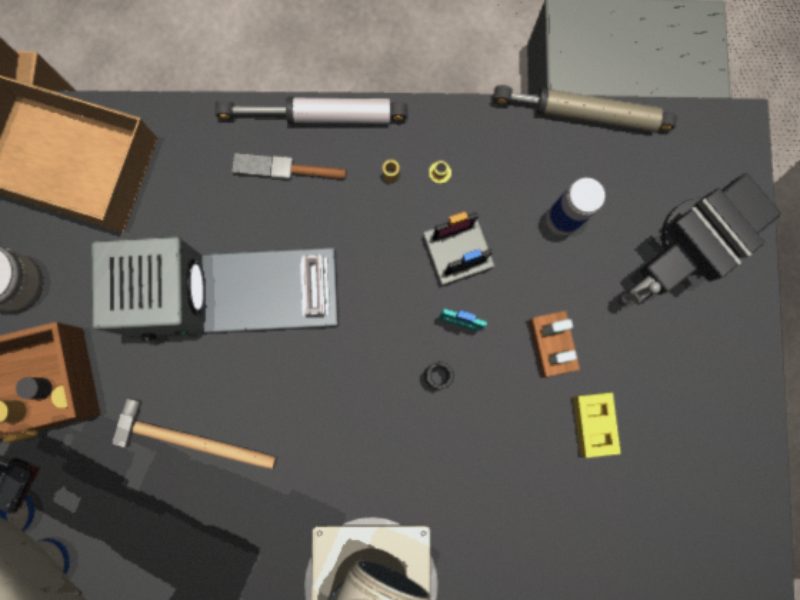

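The scene view shows the analyser (blue tab, at 322,327) in the robot-side slot of the grey rack. The turquoise decoy stands behind it, the wooden rack holds both glasses at (235,310), and the viewer has its slot at (485,335). In the top view the tab is at (472,257), the shoe at (314,285), and the glass tops at (561,326) and (565,356).

```bash
cat > m.py <<'E'
from h import *
def rect(P,m,zlo,zhi,name):
    q=P[m&(P[...,2]>zlo)&(P[...,2]<zhi)]
    if len(q)<5: print(name,len(q));return
    (c,s,a)=cv2.minAreaRect(q[:,:2].astype(np.float32)); print(name,len(q),'c',np.round(c,1),'s',np.round(s,1),'a',round(a,1),'z med/max',q[:,2].mean().round(1),np.percentile(q[:,2],95).round(1))
def box(d,x0,x1,y0,y1,s=0.7):
    m=np.zeros(d['range_z'].shape,bool); m[int(y0*s):int(y1*s),int(x0*s):int(x1*s)]=1; return m&(d['range_z']>0)
def world(P,d,x0,x1,y0,y1): return (d['range_z']>0)&(P[...,0]>x0)&(P[...,0]<x1)&(P[...,1]>y0)&(P[...,1]<y1)
E
python3 - <<'E'
from m import *
t=load('top');P=cloud(t)
s=load('scene');S=cloud(s)
for u,v in[(472,257),(459,216),(314,285),(561,326),(565,356),(250,290),(140,285),(465,317),(550,343)]:
    print((u,v),P[int(v*.7),int(u*.7)].round(0))
rect(P,box(t,80,350,220,350),15,32,'base')
rect(P,box(t,80,350,220,350),180,200,'lamp')
rect(P,box(t,290,340,240,330),55,80,'shoe')
rect(P,box(t,415,500,205,290),30,46,'frack')
rect(P,box(t,520,590,300,385),35,52,'grack')
b=t['pixels'].astype(int); blue=(b[...,2]>b[...,0]+60)&(b[...,2]>b[...,1]+40)
rect(P,box(t,440,500,235,275)&blue,130,180,'tab')
rect(P,box(t,440,500,235,275),100,180,'analyser')
rect(P,box(t,520,590,310,340),60,140,'gA')
rect(P,box(t,520,590,342,375),60,140,'gB')
b=s['pixels'].astype(int); blue=(b[...,2]>b[...,0]+60)&(b[...,2]>b[...,1]+40)
rect(S,box(s,305,340,312,345)&blue,130,180,'tab S')
# scene lists
for nm,D,Q in(('T',t,P),('S',s,S)):
    m=world(Q,D,400,800,-500,600)
    print(nm,'ground z',np.median(Q[m&(Q[...,2]<10)][:,2]))
# enlarged crops
a=cv2.resize(t['pixels'][140:270,290:420,::-1],(400,400),interpolation=cv2.INTER_CUBIC)
c=cv2.resize(s['pixels'][185:300,150:265,::-1],(400,400),interpolation=cv2.INTER_CUBIC)
cv2.imwrite('pics/crop1.png',np.hstack([a,c]))
E
```

```text
(472, 257) [ 589. -174.  156.]
(459, 216) [ 657. -151.  164.]
(314, 285) [554. 111.  35.]
(561, 326) [ 471. -334.  123.]
(565, 356) [ 419. -346.   99.]
(250, 290) [545. 231.  21.]
(140, 285) [531. 385. 189.]
(465, 317) [ 485. -162.  147.]
(550, 343) [ 445. -332.   45.]
base 4629 c [560.6 309.9] s [244.2 486.6] a 1.0 z med/max 23.1 28.7
lamp 3845 c [534.5 393.8] s [151.5 151.3] a 3.5 z med/max 188.7 193.0
shoe 434 c [550.6 108.6] s [110.   37.1] a 3.3 z med/max 64.3 71.6
frack 974 c [ 622.1 -163.7] s [103.6 105.8] a 19.1 z med/max 38.6 43.5
grack 743 c [ 444.1 -342.7] s [112.7  66.8] a 10.9 z med/max 43.8 48.8
tab 57 c [ 590.  -174.2] s [11.7 29.7] a 19.4 z med/max 160.9 164.0
analyser 163 c [ 589.  -174.3] s [13.  79.9] a 16.6 z med/max 141.7 163.4
gA 130 c [ 470.8 -336.6] s [16.9 34.5] a 12.5 z med/max 113.7 127.2
gB 103 c [ 417.1 -347.5] s [16.6 32.3] a 13.8 z med/max 94.8 103.4
tab S 117 c [ 596.1 -172.2] s [13.3 29.9] a 18.4 z med/max 152.2 162.7
T ground z -0.9361488682707844
S ground z -0.02827216818799624
```

View pics/crop1.png

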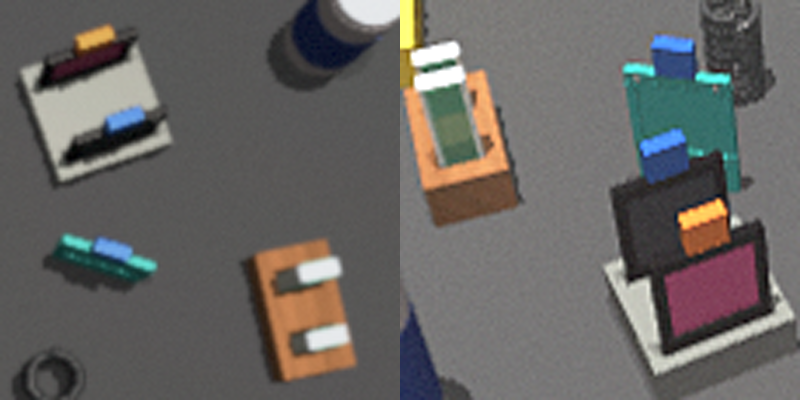

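jog_arm(travel=[[0.05, -0.1, 0.06], [0.1, -0.2, 0.12], [0.16, -0.31, 0.18], [0.21, -0.42, 0.24], [0.26, -0.52, 0.25], [0.31, -0.63, 0.25], [0.37, -0.74, 0.25], [0.42, -0.84, 0.25], [0.47, -0.94, 0.25], [0.47, -0.94, 0.25]], dr=[[0, 0, -0.05], [0, 0, -0.11], [0, 0, -0.16], [0, 0, -0.21], [0, 0, -0.27], [0, 0, -0.32], [0, 0, -0.37], [0, 0, -0.43], [0, 0, -0.48], [0, 0, -0.535]], hand=0.14)

```text
t: 1.1
ee_pos: [431.4, 195.6, 321.8]
orientation: [3.099, 0.506, -0.002]
ft_force: [0.0, 0.2, -0.8]
width: 49.9
```

jog_arm(travel=[[0.04, -0.1, 0], [0.09, -0.21, 0], [0.13, -0.31, 0], [0.18, -0.41, 0], [0.22, -0.52, 0], [0.27, -0.62, -0.05], [0.31, -0.73, -0.1], [0.36, -0.84, -0.15], [0.397, -0.924, -0.2], [0.397, -0.924, -0.25]], dr=[[0, 0, 0], [0, 0, 0.004], [0, 0, 0.004], [0, 0, 0.004], [0, 0, 0.004], [0, 0, 0.004], [0, 0, 0.004], [0, 0, 0.004], [0, 0, 0.004], [0, 0, 0.004]])

```text
t: 2.1
ee_pos: [591.5, -178.2, 220.4]
orientation: [3.097, 0.51, -0.001]
ft_force: [-0.6, 0.2, -1.3]
width: 50.1
```

```bash
python3 - <<'E'
from h import *
o=telemetry.get_obs(); print(o['t'],o['ee_pos'],o['orientation'],o['width'])
s=grab('scene')
cv2.imwrite('pics/s2.png',cv2.resize(s['pixels'][130:310,150:350,::-1],(800,720))[:600])
E
```

```text
2.1 [ 591.50149955 -178.24246627  220.37618345] [ 3.09710910e+00  5.10319975e-01 -1.18492975e-03] 50.12836787982075
```

View pics/s2.png

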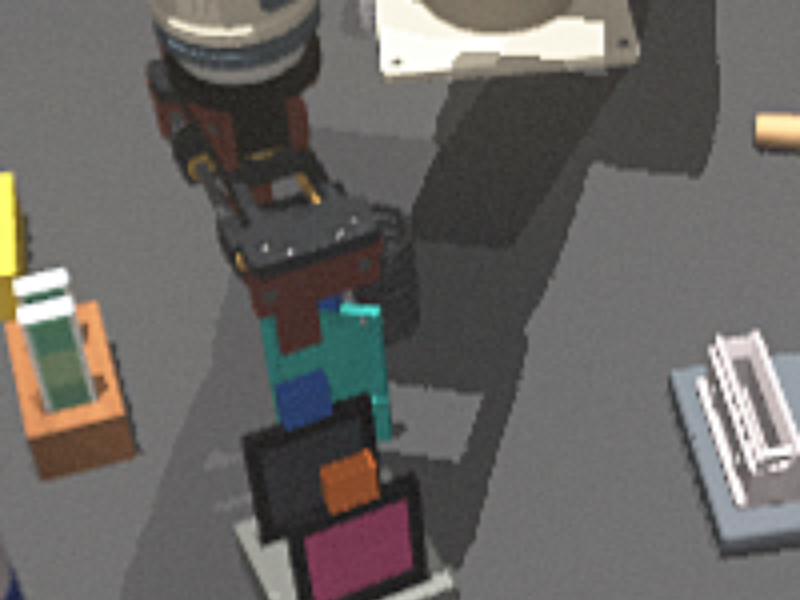

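The picture shows the gripper over the blue tab (300,400), clear of the tint plate.

jog_arm(travel=[[-0.003, 0.01, 0], [-0.003, 0.01, -0.03], [-0.003, 0.01, -0.06], [-0.003, 0.01, -0.09], [-0.003, 0.01, -0.12], [-0.003, 0.01, -0.15], [-0.003, 0.01, -0.18], [-0.003, 0.01, -0.21], [-0.003, 0.01, -0.22], [-0.003, 0.01, -0.22]], dr=[[0, 0, 0], [0, 0, 0], [0, 0, 0], [0, 0, 0], [0, 0, 0], [0, 0, 0], [0, 0, 0], [0, 0, 0], [0, 0, 0], [0, 0, 0]])

```text
t: 3.15
ee_pos: [587.0, -171.6, 127.8]
orientation: [-3.098, -0.511, 0.012]
ft_force: [0.3, -0.6, 0.7]
width: 49.8
```

```bash
python3 - <<'E'
from m import *
o=telemetry.get_obs(); print(o['t'],o['ee_pos'],o['orientation'],o['width'],o['ft_force'])
s=grab('scene')
cv2.imwrite('pics/s3.png',cv2.resize(s['pixels'][180:300,170:290,::-1],(600,600)))
E
```

```text
3.15 [ 586.96966502 -171.62990413  127.77398571] [-3.09799079 -0.51123867  0.0123599 ] 49.80794927628563 [ 0.30720088 -0.64237198  0.69878269]
```

View pics/s3.png

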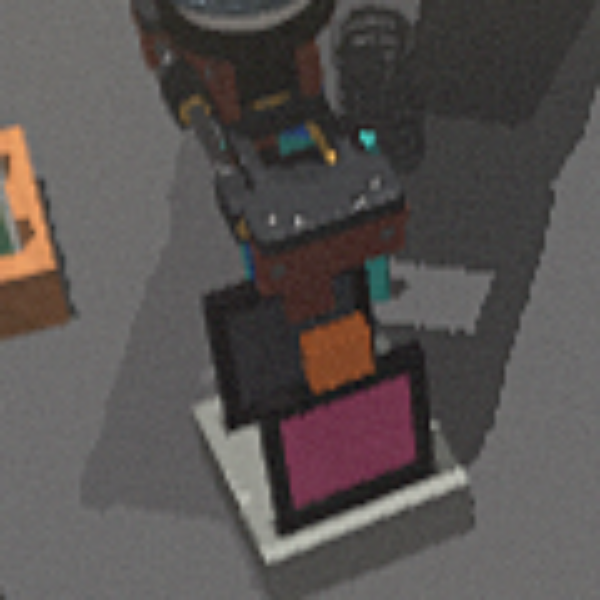

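The fingers straddle the blue tab in this view and the frame is undisturbed. I'll let it settle, correct the small offset, then close.

jog_arm(travel=[[0.008, -0.006, 0.01], [0.008, -0.006, 0.01], [0.008, -0.006, 0.01], [0.008, -0.006, 0.01], [0.008, -0.006, 0.01], [0.008, -0.006, 0.01], [0.008, -0.006, 0.01], [0.008, -0.006, 0.01], [0.008, -0.006, 0.01], [0.008, -0.006, 0.01]], dr=[[0, 0, 0], [0, 0, 0], [0, 0, 0], [0, 0, 0], [0, 0, 0], [0, 0, 0], [0, 0, 0], [0, 0, 0], [0, 0, 0], [0, 0, 0]])

```text
t: 4.2
ee_pos: [590.5, -174.2, 132.4]
orientation: [-3.098, -0.511, 0.011]
ft_force: [-0.2, -0.8, -0.8]
width: 49.9
```

jog_arm(travel=[[0, 0, 0], [0, 0, 0], [0, 0, 0], [0, 0, 0], [0, 0, 0], [0, 0, 0], [0, 0, 0], [0, 0, 0], [0, 0, 0], [0, 0, 0]], dr=[[0, 0, 0], [0, 0, 0], [0, 0, 0], [0, 0, 0], [0, 0, 0], [0, 0, 0], [0, 0, 0], [0, 0, 0], [0, 0, 0], [0, 0, 0]], hand=-1)

```text
t: 5.2
ee_pos: [590.7, -174.1, 132.4]
orientation: [-3.098, -0.511, 0.01]
ft_force: [1.1, 1.8, -0.7]
width: 11.8
```

jog_arm(travel=[[0, 0, 0.01], [0, 0, 0.03], [0, 0, 0.06], [0, 0, 0.1], [0, 0, 0.15], [0, 0, 0.2], [0, 0, 0.25], [0, 0, 0.3], [0, 0, 0.35], [0, 0, 0.4]], dr=[[0, 0, 0], [0, 0, 0], [0, 0, 0], [0, 0, 0], [0, 0, 0], [0, 0, 0], [0, 0, 0], [0, 0, 0], [0, 0, 0], [0, 0, 0]])

```text
t: 6.2
ee_pos: [590.1, -174.2, 294.4]
orientation: [-3.099, -0.511, 0.011]
ft_force: [-0.9, -0.3, -0.6]
width: 11.9
```

jog_arm(travel=[[-0.01, 0.06, 0], [-0.02, 0.14, 0], [-0.03, 0.22, 0], [-0.045, 0.3, 0], [-0.055, 0.38, 0], [-0.065, 0.46, 0], [-0.075, 0.54, 0], [-0.085, 0.62, -0.03], [-0.095, 0.68, -0.06], [-0.0985, 0.708, -0.09]], dr=[[0, 0, 0.07], [0, 0, 0.15], [0, 0, 0.23], [0, 0, 0.32], [0, 0, 0.41], [0, 0, 0.5], [0, 0, 0.59], [0, 0, 0.68], [0, 0, 0.76], [0, 0, 0.828]])

```text
t: 7.2
ee_pos: [549.8, 110.6, 259.3]
orientation: [2.147, 2.288, -0.01]
ft_force: [-0.0, -0.5, -0.7]
width: 11.9
```

jog_arm(travel=[[0, 0, 0], [0, 0, 0], [0, 0, 0], [0, 0, 0], [0, 0, 0], [0, 0, 0], [0, 0, 0], [0, 0, 0], [0, 0, 0], [0, 0, 0]], dr=[[0, 0, 0], [0, 0, 0], [0, 0, 0], [0, 0, 0], [0, 0, 0], [0, 0, 0], [0, 0, 0], [0, 0, 0], [0, 0, 0], [0, 0, 0]])

```text
t: 8.2
ee_pos: [549.8, 110.6, 259.2]
orientation: [2.147, 2.288, -0.01]
ft_force: [0.5, -0.4, -0.8]
width: 12.0
```

```bash
python3 - <<'E'
from m import *
o=telemetry.get_obs(); print(o['t'],o['ee_pos'],o['orientation'],o['width'],o['ft_force'])
s=grab('scene');S=cloud(s);t=grab('top');T=cloud(t)
a=cv2.resize(s['pixels'][140:290,270:420,::-1],(400,400));b=cv2.resize(t['pixels'][140:260,160:280,::-1],(400,400))
cv2.imwrite('pics/s4.png',np.hstack([a,b]))
m=world(S,s,480,620,60,160)
for lo,hi in((100,130),(130,160),(160,200)): rect(S,m,lo,hi,f'frame {lo}')
E
```

```text
8.2 [549.78774366 110.58728722 259.21461939] [ 2.14732077  2.28784047 -0.00968018] 12.030156545522937 [ 0.48923717 -0.40106729 -0.80741823]
frame 100 0
frame 130 96 c [554. 109.] s [79.9  7.9] a 5.2 z med/max 148.8 158.9
frame 160 200 c [554.3 107.6] s [80.7  9. ] a 7.5 z med/max 180.6 198.2
```

View pics/s4.png

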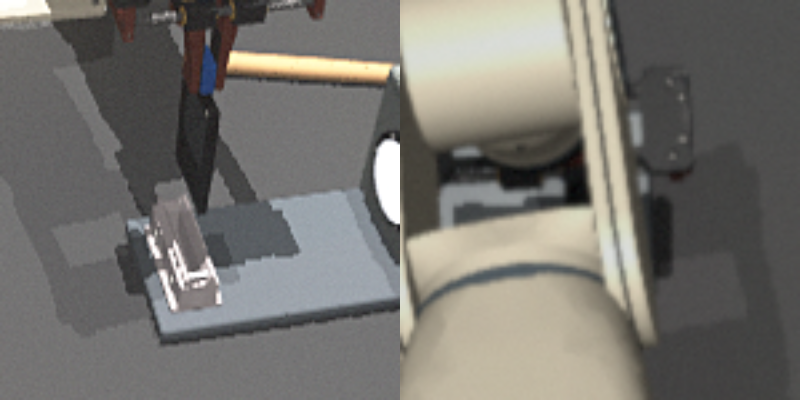

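The frame hangs upright above the shoe, with its edge at (200,150) in the left crop. The top view is blocked by the arm, so I'll compare the shoe in the scene cloud, using the same camera to cancel bias.

```bash
python3 - <<'E'
from m import *
s=load('scene');S=cloud(s)
m=world(S,s,470,640,60,160)
for lo,hi in((28,45),(45,60),(60,80),(66,80),(36,80)): rect(S,m,lo,hi,f'shoe {lo}')
rect(S,world(S,s,400,700,280,520),182,200,'lamp S')
# viewer-frame fits
a=np.radians(3.3);ey=np.array([-np.sin(a),np.cos(a)]);ex=np.array([np.cos(a),np.sin(a)])
def st(q,n):
    d=(q[:,:2]-[550.7,109]); print(n,len(q),'x pct',np.percentile(d@ex,[1,50,99]).round(1),'y pct',np.percentile(d@ey,[1,10,50,90,99]).round(1),'yaw',)
st(S[m&(S[...,2]>66)&(S[...,2]<80)],'lips');st(S[m&(S[...,2]>35)&(S[...,2]<45)],'shoe');st(S[m&(S[...,2]>130)&(S[...,2]<160)],'frame')
q=S[m&(S[...,2]>130)&(S[...,2]<195)]; p=np.polyfit(q[:,0],q[:,1],1); print('frame yaw',np.degrees(np.arctan(p[0])))
p=np.linalg.lstsq(np.c_[q,np.ones(len(q))][:,[0,2,3]],q[:,1],rcond=None)[0];print('plane y~x,z',p.round(4), np.degrees(np.arctan(p[:2])))
print(2*np.degrees(np.arctan2(2.28784,2.14732)))
E
```

```text
shoe 28 224 c [566.  116.5] s [ 88.2 107.8] a 76.4 z med/max 34.3 43.2
shoe 45 257 c [556.8 109.5] s [112.7  41.1] a 1.7 z med/max 54.2 59.6
shoe 60 267 c [556.3 110.3] s [114.2  36.4] a 1.2 z med/max 66.4 71.2
shoe 66 154 c [555.4 110.6] s [112.5  29.9] a 3.2 z med/max 68.9 71.5
shoe 36 608 c [556.6 108.9] s [114.7  41.1] a 2.9 z med/max 57.6 70.3
lamp S 2568 c [540.  394.3] s [152.2 152.4] a 3.3 z med/max 189.0 191.6
lips 154 x pct [-49.    8.4  59.6] y pct [-13.5 -12.3   5.6  14.4  16.2] yaw
shoe 89 x pct [-38.5  28.2  60.9] y pct [-20.7 -18.   -8.4   8.5  17.4] yaw
frame 96 x pct [-35.8  13.   43.2] y pct [-3.5 -3.1 -2.5  1.3  5. ] yaw
frame yaw 5.187715448192372
plane y~x,z [9.29000e-02 3.89000e-02 4.97674e+01] [5.3076777  2.22559284]
93.62941159323016
```

jog_arm(travel=[[0.003, 0.001, -0.01], [0.003, 0.001, -0.03], [0.003, 0.001, -0.05], [0.003, 0.001, -0.08], [0.003, 0.001, -0.1], [0.003, 0.001, -0.12], [0.003, 0.001, -0.14], [0.003, 0.001, -0.16], [0.003, 0.001, -0.17], [0.003, 0.001, -0.18]], dr=[[0, 0, -0.003], [0, 0, -0.003], [0, 0, -0.003], [0, 0, -0.003], [0, 0, -0.003], [0, 0, -0.003], [0, 0, -0.003], [0, 0, -0.003], [0, 0, -0.003], [0, 0, -0.003]])

```text
t: 9.3
ee_pos: [551.1, 111.0, 186.9]
orientation: [2.153, 2.283, -0.01]
ft_force: [0.3, -0.3, -0.3]
width: 12.0
```

jog_arm(travel=[[0, 0, -0.005], [0, 0, -0.01], [0, 0, -0.015], [0, 0, -0.02], [0, 0, -0.025], [0, 0, -0.03], [0, 0, -0.035], [0, 0, -0.04], [0, 0, -0.045], [0, 0, -0.045]], dr=[[0, 0, 0], [0, 0, 0], [0, 0, 0], [0, 0, 0], [0, 0, 0], [0, 0, 0], [0, 0, 0], [0, 0, 0], [0, 0, 0], [0, 0, 0]])

```text
t: 10.3
ee_pos: [550.8, 111.0, 168.5]
orientation: [2.153, 2.283, -0.01]
ft_force: [-0.1, 0.0, -0.9]
width: 11.9
```

jog_arm(travel=[[0, 0, -0.005], [0, 0, -0.01], [0, 0, -0.015], [0, 0, -0.02], [0, 0, -0.025], [0, 0, -0.03], [0, 0, -0.033], [0, 0, -0.036], [0, 0, -0.039], [0, 0, -0.04]], dr=[[0, 0, 0], [0, 0, 0], [0, 0, 0], [0, 0, 0], [0, 0, 0], [0, 0, 0], [0, 0, 0], [0, 0, 0], [0, 0, 0], [0, 0, 0]])

```text
t: 11.3
ee_pos: [550.8, 111.0, 152.4]
orientation: [2.153, 2.283, -0.011]
ft_force: [-0.2, 0.2, -0.7]
width: 12.0
```

jog_arm(travel=[[0, 0, -0.001], [0, 0, -0.002], [0, 0, -0.003], [0, 0, -0.004], [0, 0, -0.005], [0, 0, -0.006], [0, 0, -0.007], [0, 0, -0.008], [0, 0, -0.008], [0, 0, -0.008]], dr=[[0, 0, 0], [0, 0, 0], [0, 0, 0], [0, 0, 0], [0, 0, 0], [0, 0, 0], [0, 0, 0], [0, 0, 0], [0, 0, 0], [0, 0, 0]])

```text
t: 12.3
ee_pos: [551.5, 111.2, 152.3]
orientation: [2.152, 2.282, -0.008]
ft_force: [-7.6, -1.2, 25.3]
width: 11.7
```

jog_arm(travel=[[0, 0, 0.001], [0, 0, 0.001], [0, 0, 0.001], [0, 0, 0.001], [0, 0, 0.001], [0, 0, 0.001], [0, 0, 0.001], [0, 0, 0.001], [0, 0, 0.001], [0, 0, 0.001]], dr=[[0, 0, 0], [0, 0, 0], [0, 0, 0], [0, 0, 0], [0, 0, 0], [0, 0, 0], [0, 0, 0], [0, 0, 0], [0, 0, 0], [0, 0, 0]], hand=0.1)

```text
t: 13.3
ee_pos: [551.5, 111.2, 152.7]
orientation: [2.152, 2.282, -0.008]
ft_force: [-0.5, -0.0, 0.3]
width: 48.2
```

jog_arm(travel=[[0, 0, 0.01], [0, 0, 0.03], [0, 0, 0.06], [0, 0, 0.1], [0, 0, 0.15], [0, -0.03, 0.2], [0, -0.1, 0.24], [-0.01, -0.2, 0.27], [-0.02, -0.3, 0.3], [-0.03, -0.4, 0.3]], dr=[[0, 0, 0], [0, 0, 0], [0, 0, 0], [0, 0, 0], [0, 0, 0], [0, 0, 0], [0, 0, 0], [0, 0, 0], [0, 0, 0], [0, 0, 0]])

```text
t: 14.3
ee_pos: [540.4, -50.2, 275.9]
orientation: [2.149, 2.28, -0.003]
ft_force: [0.6, 0.3, -0.4]
width: 48.6
```

```bash
python3 - <<'E'
from m import *
o=telemetry.get_obs(); print(o['t'],o['ee_pos'],o['orientation'],o['width'],o['ft_force'])
s=grab('scene');S=cloud(s);t=grab('top');T=cloud(t)
a=cv2.resize(s['pixels'][160:280,300:420,::-1],(400,400));b=cv2.resize(t['pixels'][140:260,160:280,::-1],(400,400))
cv2.imwrite('pics/s5.png',np.hstack([a,b]))
for D,Q,n in((s,S,'S'),(t,T,'T')):
    m=world(Q,D,480,620,70,150); rect(Q,m,160,195,n+'tab'); rect(Q,m,80,195,n+'all'); rect(Q,m,145,155,n+'frametop')
    rect(Q,m,60,76,n+'lips')
rect(T,box(t,520,590,310,340),60,140,'gA')
E
```

```text
14.3 [540.37428638 -50.16759053 275.88456562] [ 2.14879875  2.28035551 -0.003486  ] 48.56651497557264 [ 0.57059715  0.25273856 -0.38267197]
Stab 95 c [555.8 110.3] s [31.2 12.3] a 7.1 z med/max 174.9 182.9
Sall 402 c [554.8 111. ] s [84.6 12.9] a 2.1 z med/max 133.5 181.3
Sframetop 57 c [554.8 110. ] s [80.1  8.9] a 5.5 z med/max 150.0 153.9
Slips 244 c [556.7 109.3] s [111.7  36.4] a 4.2 z med/max 67.0 72.6
Ttab 76 c [548.3 108.5] s [29.8 12.2] a 3.8 z med/max 178.7 184.2
Tall 192 c [548.5 108.5] s [79.6 12.2] a 3.8 z med/max 149.8 182.6
Tframetop 58 c [549.2 107.1] s [77.1  8.7] a 3.0 z med/max 150.9 154.4
Tlips 276 c [550.5 108.4] s [109.1  36.8] a 3.7 z med/max 66.6 73.7
gA 133 c [ 470.9 -336.9] s [16.9 35.4] a 12.2 z med/max 113.1 127.3
```

View pics/s5.png

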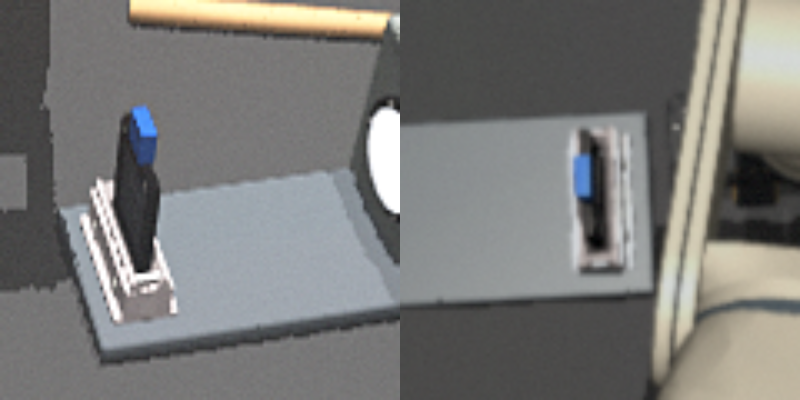

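The analyser stands upright and fully home in the shoe: its top is at about 182 mm, with the tab at (145,135) in the left crop and (582,175) in the right. Now the glass.

jog_arm(travel=[[-0.01, -0.05, 0.02], [-0.03, -0.12, 0.02], [-0.05, -0.2, 0.02], [-0.07, -0.3, 0.02], [-0.09, -0.4, 0.02], [-0.11, -0.5, 0], [-0.14, -0.59, -0.02], [-0.16, -0.66, -0.05], [-0.174, -0.7, -0.08], [-0.174, -0.716, -0.1]], dr=[[0, 0, 0.01], [0, 0, 0.02], [0, 0, 0.03], [0, 0, 0.04], [0, 0, 0.05], [0, 0, 0.06], [0, 0, 0.07], [0, 0, 0.08], [0, 0, 0.093], [0, 0, 0.093]], hand=0.6)

```text
t: 15.4
ee_pos: [469.3, -339.6, 234.3]
orientation: [1.985, 2.426, -0.006]
ft_force: [0.1, 0.3, -0.4]
width: 70.3
```

jog_arm(travel=[[0, 0, 0], [0, 0, 0], [0, 0, 0], [0, 0, 0], [0, 0, 0], [0, 0, 0], [0, 0, 0], [0, 0, 0], [0, 0, 0], [0, 0, 0]], dr=[[0, 0, 0], [0, 0, 0], [0, 0, 0], [0, 0, 0], [0, 0, 0], [0, 0, 0], [0, 0, 0], [0, 0, 0], [0, 0, 0], [0, 0, 0]])

```text
t: 16.4
ee_pos: [469.3, -339.7, 234.3]
orientation: [1.985, 2.426, -0.006]
ft_force: [0.8, 0.1, -0.2]
width: 70.4
```

```bash
python3 - <<'E'
from m import *
o=telemetry.get_obs(); print(o['t'],o['ee_pos'],o['orientation'],o['width'],o['qpos'], 2*np.degrees(np.arctan2(o['orientation'][1],o['orientation'][0])))
s=grab('scene');S=cloud(s)
s0={k:v for k,v in s.items()}
m=world(S,s,450,500,-365,-310); rect(S,m,60,140,'gA S'); rect(S,m,115,140,'gA top S')
cv2.imwrite('pics/s6.png',cv2.resize(s['pixels'][150:260,110:220,::-1],(500,500)))
E
```

```text
16.4 [ 469.32495973 -339.6588435   234.28964655] [ 1.98499655  2.42592114 -0.00606594] 70.36582828974768 [-0.64478763  0.34008224  1.72773076 -0.00474591  1.06689627 -2.41256897] 101.41688630858253
gA S 303 c [ 478.  -335.6] s [22.1 34.1] a 10.9 z med/max 98.5 125.0
gA top S 92 c [ 476.9 -335.8] s [20. 34.] a 10.9 z med/max 122.4 126.2
```

View pics/s6.png

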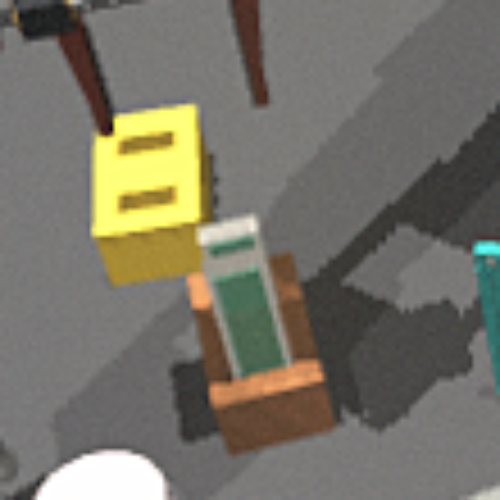

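The fingers hang either side of the tall glass, whose top is at (228,235), and no polished face is in line with them.

jog_arm(travel=[[0.007, 0.008, -0.01], [0.007, 0.008, -0.05], [0.007, 0.008, -0.1], [0.007, 0.008, -0.15], [0.007, 0.008, -0.2], [0.007, 0.008, -0.25], [0.007, 0.008, -0.29], [0.007, 0.008, -0.33], [0.007, 0.008, -0.36], [0.007, 0.008, -0.37]], dr=[[0, 0, 0], [0, 0, 0], [0, 0, 0], [0, 0, 0], [0, 0, 0], [0, 0, 0], [0, 0, 0], [0, 0, 0], [0, 0, 0], [0, 0, 0]])

```text
t: 17.45
ee_pos: [471.6, -335.8, 84.9]
orientation: [1.986, 2.428, -0.006]
ft_force: [-0.1, 0.6, 0.5]
width: 70.2
```

jog_arm(travel=[[0, 0, 0], [0, 0, 0], [0, 0, 0], [0, 0, 0], [0, 0, 0], [0, 0, 0], [0, 0, 0], [0, 0, 0], [0, 0, 0], [0, 0, 0]], dr=[[0, 0, 0], [0, 0, 0], [0, 0, 0], [0, 0, 0], [0, 0, 0], [0, 0, 0], [0, 0, 0], [0, 0, 0], [0, 0, 0], [0, 0, 0]])

```text
t: 18.45
ee_pos: [471.5, -335.9, 84.8]
orientation: [1.986, 2.428, -0.006]
ft_force: [-0.1, -0.4, 0.4]
width: 70.2
```

```bash
python3 - <<'E'
from m import *
o=telemetry.get_obs(); print(o['t'],o['ee_pos'],o['orientation'],o['width'],o['ft_force'])
s=grab('scene')
t=grab('top')
cv2.imwrite('pics/s7.png',np.hstack([cv2.resize(s['pixels'][160:240,120:200,::-1],(400,400)),cv2.resize(t['pixels'][190:290,350:450,::-1],(400,400))]))
E
```

```text
18.45 [ 471.53941428 -335.85673415   84.83199969] [ 1.98630908  2.42766027 -0.00623078] 70.19422862086263 [-0.08258342 -0.41119408  0.42941728]
```

View pics/s7.png

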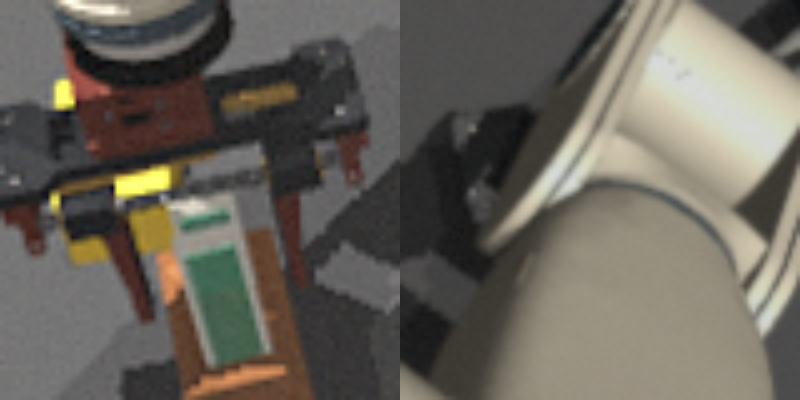

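The fingers at (140,290) and (300,260) straddle the glass at (225,290) about evenly. Closing.

jog_arm(travel=[[0, 0, 0], [0, 0, 0], [0, 0, 0], [0, 0, 0], [0, 0, 0], [0, 0, 0], [0, 0, 0], [0, 0, 0], [0, 0, 0], [0, 0, 0]], dr=[[0, 0, 0], [0, 0, 0], [0, 0, 0], [0, 0, 0], [0, 0, 0], [0, 0, 0], [0, 0, 0], [0, 0, 0], [0, 0, 0], [0, 0, 0]], hand=-1)

```text
t: 19.55
ee_pos: [471.5, -335.8, 84.8]
orientation: [1.986, 2.428, -0.006]
ft_force: [0.1, 0.2, -0.0]
width: 34.0
```

jog_arm(travel=[[0, 0, 0.01], [0, 0, 0.02], [0, 0, 0.03], [0, 0, 0.05], [0, 0, 0.07], [0, 0, 0.09], [0, 0, 0.11], [0, 0, 0.13], [0, 0, 0.15], [0, 0, 0.15]], dr=[[0, 0, 0], [0, 0, 0], [0, 0, 0], [0, 0, 0], [0, 0, 0], [0, 0, 0], [0, 0, 0], [0, 0, 0], [0, 0, 0], [0, 0, 0]])

```text
t: 20.55
ee_pos: [472.2, -336.3, 146.2]
orientation: [1.985, 2.426, -0.006]
ft_force: [-0.9, -0.5, -2.1]
width: 33.4
```

jog_arm(travel=[[0, 0, 0.03], [0, 0, 0.07], [0, 0, 0.12], [0, 0, 0.17], [0, 0.01, 0.22], [0.01, 0.03, 0.27], [0.02, 0.07, 0.32], [0.03, 0.12, 0.36], [0.04, 0.18, 0.39], [0.05, 0.25, 0.41]], dr=[[0, 0, 0], [0, 0, 0], [0, 0, -0.01], [0, 0, -0.03], [0, 0, -0.06], [0, 0, -0.1], [0, 0, -0.15], [0, 0, -0.2], [0, 0, -0.25], [0, 0, -0.3]])

```text
t: 21.55
ee_pos: [492.4, -235.9, 311.8]
orientation: [2.5, 1.89, -0.008]
ft_force: [0.8, -0.6, -0.9]
width: 33.7
```

jog_arm(travel=[[0.01, 0.05, 0.01], [0.02, 0.14, 0.01], [0.03, 0.24, 0.01], [0.05, 0.34, 0.01], [0.06, 0.45, 0.01], [0.07, 0.56, 0.01], [0.09, 0.67, 0.01], [0.1, 0.78, 0.01], [0.11, 0.88, 0.01], [0.12, 0.96, 0.01]], dr=[[0, 0, -0.04], [0, 0, -0.11], [0, 0, -0.18], [0, 0, -0.26], [0, 0, -0.34], [0, 0, -0.42], [0, 0, -0.5], [0, 0, -0.58], [0, 0, -0.66], [0, 0, -0.73]])

```text
t: 22.55
ee_pos: [540.1, 150.4, 316.3]
orientation: [3.13, 0.226, -0.013]
ft_force: [1.4, -0.5, -1.9]
width: 33.8
```

jog_arm(travel=[[0.002, 0.03, 0], [0.005, 0.06, 0], [0.008, 0.09, 0], [0.01, 0.12, 0], [0.013, 0.15, 0], [0.015, 0.161, 0], [0.015, 0.161, -0.02], [0.015, 0.161, -0.05], [0.015, 0.161, -0.08], [0.015, 0.161, -0.1]], dr=[[0, 0, -0.01], [0, 0, -0.02], [0, 0, -0.03], [0, 0, -0.04], [0, 0, -0.055], [0, 0, -0.055], [0, 0, -0.055], [0, 0, -0.055], [0, 0, -0.055], [0, 0, -0.055]])

```text
t: 23.55
ee_pos: [545.3, 214.0, 274.4]
orientation: [3.137, 0.09, -0.016]
ft_force: [0.0, 0.6, -1.5]
width: 33.9
```

jog_arm(travel=[[0, 0, 0], [0, 0, 0], [0, 0, 0], [0, 0, 0], [0, 0, 0], [0, 0, 0], [0, 0, 0], [0, 0, 0], [0, 0, 0], [0, 0, 0]], dr=[[0, 0, 0], [0, 0, 0], [0, 0, 0], [0, 0, 0], [0, 0, 0], [0, 0, 0], [0, 0, 0], [0, 0, 0], [0, 0, 0], [0, 0, 0]])

```text
t: 24.55
ee_pos: [545.3, 214.0, 274.4]
orientation: [3.136, 0.09, -0.016]
ft_force: [0.4, 0.2, -1.0]
width: 33.6
```

jog_arm(travel=[[0.002, 0.002, -0.02], [0.002, 0.002, -0.05], [0.002, 0.002, -0.09], [0.002, 0.002, -0.14], [0.002, 0.002, -0.19], [0.002, 0.002, -0.24], [0.002, 0.002, -0.29], [0.002, 0.002, -0.33], [0.002, 0.002, -0.36], [0.002, 0.002, -0.38]], dr=[[0, -0.003, 0], [0, -0.003, 0], [0, -0.003, 0], [0, -0.003, 0], [0, -0.003, 0], [0, -0.003, 0], [0, -0.003, 0], [0, -0.003, 0], [0, -0.003, 0], [0, -0.003, 0]])

```text
t: 25.55
ee_pos: [545.4, 214.6, 120.7]
orientation: [3.136, 0.09, -0.012]
ft_force: [0.6, 0.4, -1.9]
width: 33.8
```

jog_arm(travel=[[0, 0, 0], [0, 0, 0], [0, 0, 0], [0, 0, 0], [0, 0, 0], [0, 0, 0], [0, 0, 0], [0, 0, 0], [0, 0, 0], [0, 0, 0]], dr=[[0, 0, 0], [0, 0, 0], [0, 0, 0], [0, 0, 0], [0, 0, 0], [0, 0, 0], [0, 0, 0], [0, 0, 0], [0, 0, 0], [0, 0, 0]])

```text
t: 26.55
ee_pos: [545.4, 214.6, 120.7]
orientation: [3.136, 0.09, -0.012]
ft_force: [-0.4, -0.7, -1.7]
width: 34.1
```

```bash
python3 - <<'E'
from m import *
o=telemetry.get_obs(); print(o['t'],o['ee_pos'],o['orientation'],o['width'],o['ft_force'])
a=np.radians(3.4);ey=np.array([-np.sin(a),np.cos(a)]);ex=np.array([np.cos(a),np.sin(a)])
for n in('scene','top'):
    s=grab(n);S=cloud(s)
    def st(m,lo,hi,nm):
        q=S[m&(S[...,2]>lo)&(S[...,2]<hi)]
        if len(q)<4: print(nm,len(q));return
        print(n,nm,len(q),'vx',np.percentile(q[:,:2]@ex,[2,50,98]).round(1),'vy',np.percentile(q[:,:2]@ey,[2,50,98]).round(1),'z',np.percentile(q[:,2],[1,99]).round(1))
    m=world(S,s,510,590,190,240)
    for lo in(32,50,70,90,110): st(m,lo,lo+20,f'glass{lo}')
    st(m,32,115,'glass all')
    q=S[m&(S[...,2]>50)&(S[...,2]<110)]
    st(world(S,s,480,640,60,160),60,76,'lips'); st(world(S,s,400,700,280,520),182,200,'lamp')
    rect(S,world(S,s,480,620,70,150),160,195,'tab')
    st(world(S,s,480,620,270,320),60,150,'bezel')
    if n=='scene': cv2.imwrite('pics/s8.png',cv2.resize(s['pixels'][130:280,300:500,::-1],(800,600)))
E
```

```text
26.55 [545.36090137 214.58348901 120.66020716] [ 3.13570481  0.09037502 -0.01174466] 34.08142967406986 [-0.43026624 -0.70558608 -1.70318515]
scene glass32 21 vx [544.  573.3 578.3] vy [170.8 175.3 187.4] z [42.9 51.3]
scene glass50 56 vx [548.3 574.  578.4] vy [170.6 173.6 187.2] z [50.2 69.8]
scene glass70 61 vx [544.9 573.1 579. ] vy [170.7 173.2 186.7] z [70.2 89.8]
scene glass90 67 vx [547.6 574.1 579.9] vy [171.  173.3 185.9] z [ 90.3 109.9]
scene glass110 64 vx [535.7 570.8 587.4] vy [170.5 172.8 191.8] z [111.8 129.7]
scene glass all 205 vx [544.9 573.8 579.3] vy [170.7 173.5 187.1] z [ 46.4 113.6]
scene lips 240 vx [510.7 576.2 615.9] vy [59.8 73.6 91.7] z [60.1 75.5]
scene lamp 2571 vx [492.7 571.2 635.7] vy [289.3 358.2 431.4] z [183.  192.6]
tab 90 c [554.9 110.3] s [31.6 11.7] a 3.8 z med/max 175.6 182.6
scene bezel 479 vx [502.7 569.4 607.6] vy [279.  281.4 288.7] z [ 62.1 149.3]
glass32 0
glass50 0
glass70 0
glass90 0
glass110 0
glass all 0
top lips 276 vx [503.2 548.9 608.8] vy [58.1 68.2 92.1] z [60.  73.8]
top lamp 2785 vx [484.7 554.5 627.6] vy [327.1 379.3 432.5] z [182.9 194.8]
tab 77 c [548.6 108.6] s [29.8 11.9] a 1.9 z med/max 177.5 183.8
top bezel 5 vx [552.7 559.5 565.6] vy [278.5 278.9 280.2] z [ 69.1 126.2]
```

View pics/s8.png

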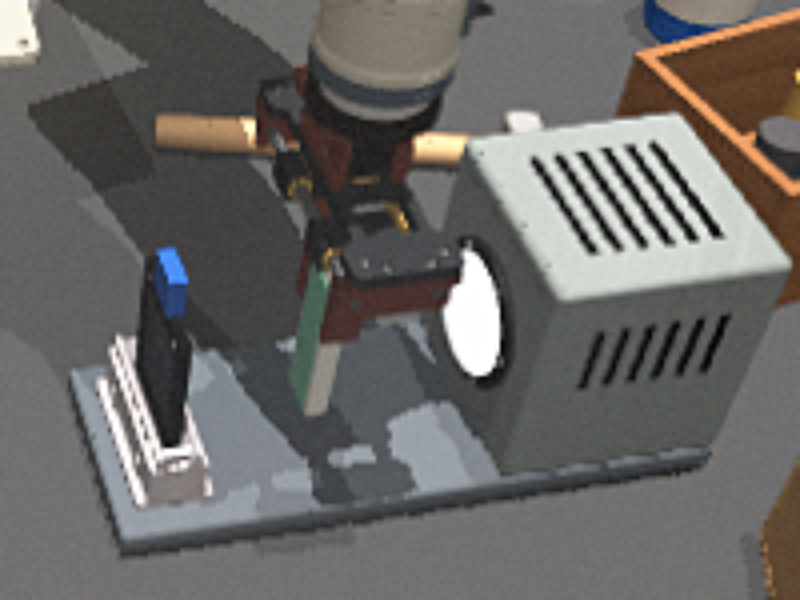

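The glass is held upright between analyser and lamp, bottom at (315,410), clear of everything. Against the lamp and shoe in the same camera it is off by about 1.3 mm in x and y, plus 1.6 mm in z and 0.4° of tilt. Trimming.

jog_arm(travel=[[0.001, 0.001, 0.001], [0.002, 0.002, 0.002], [0.003, 0.003, 0.003], [0.003, 0.003, 0.004], [0.003, 0.003, 0.004], [0.003, 0.003, 0.004], [0.003, 0.003, 0.004], [0.003, 0.003, 0.004], [0.003, 0.003, 0.004], [0.003, 0.003, 0.004]], dr=[[0, -0.001, 0], [0, -0.002, 0], [0, -0.003, 0], [0, -0.005, 0], [0, -0.005, 0], [0, -0.005, 0], [0, -0.005, 0], [0, -0.005, 0], [0, -0.005, 0], [0, -0.005, 0]])

```text
t: 27.65
ee_pos: [546.6, 215.8, 122.3]
orientation: [3.135, 0.09, 0.001]
ft_force: [0.1, -0.2, -1.5]
width: 34.4
```

jog_arm(travel=[[0, 0, 0], [0, 0, 0], [0, 0, 0], [0, 0, 0], [0, 0, 0], [0, 0, 0], [0, 0, 0], [0, 0, 0], [0, 0, 0], [0, 0, 0]], dr=[[0, 0, 0], [0, 0, 0], [0, 0, 0], [0, 0, 0], [0, 0, 0], [0, 0, 0], [0, 0, 0], [0, 0, 0], [0, 0, 0], [0, 0, 0]])

```text
t: 28.65
ee_pos: [546.6, 215.8, 122.2]
orientation: [3.136, 0.09, 0.001]
ft_force: [0.7, -0.1, -1.4]
width: 33.5
```

```bash
python3 - <<'E'
from m import *
o=telemetry.get_obs(); print(o['t'],o['ee_pos'],o['orientation'],o['width'],o['ft_force'],abs(o['qvel']).max())
a=np.radians(3.4);ey=np.array([-np.sin(a),np.cos(a)]);ex=np.array([np.cos(a),np.sin(a)])
Q=[]
for i in range(4):
    s=grab('scene');S=cloud(s);m=world(S,s,510,590,190,240)
    Q.append(S[m&(S[...,2]>40)&(S[...,2]<112)])
q=np.vstack(Q);vx=q[:,:2]@ex;vy=q[:,:2]@ey
for lo,hi in((40,112),(50,70),(90,110)):
    k=(q[:,2]>lo)&(q[:,2]<hi);print(lo,np.percentile(vx[k],[2,98]).round(1),np.percentile(vy[k],[2,98]).round(1),q[k,2].min())
f=(vy<np.percentile(vy,2)+3.5)&(vx<575)
p=np.linalg.lstsq(np.c_[vx[f],q[f,2],np.ones(f.sum())],vy[f],rcond=None)[0];print('front face slopes deg (yaw,tilt)',np.degrees(p[:2]).round(2),f.sum())
e=vx>np.percentile(vx,98)-5
p=np.linalg.lstsq(np.c_[vy[e],q[e,2],np.ones(e.sum())],vx[e],rcond=None)[0];print('edge face slopes',np.degrees(p[:2]).round(2),e.sum())
E
```

```text
28.65 [546.57800287 215.78868006 122.2451872 ] [3.13554123e+00 9.03228826e-02 5.61554146e-04] 33.541303515587884 [ 0.69419073 -0.07199729 -1.44041478] 0.0017486040679975787
40 [548.1 581.1] [172.1 188.5] 45.974808242737225
50 [548.  581.3] [172.  188.6] 50.02197431255451
90 [548.9 580.7] [172.3 188.4] 90.11347181736697
front face slopes deg (yaw,tilt) [0.91 0.06] 366
edge face slopes [-0.65 -0.13] 382
```

```bash
python3 - <<'E'
from m import *
o=telemetry.get_obs(); print(o['t'],o['width']); print(ticket.close_job())
E
```

```text
28.85 34.076099431202614
the job is handed in; nothing more can be done
None
```

I put the analyser in the viewer slot and let go of it. I then lifted the tall glass by its frosted edges and held it still in the light path, and handed the job in at about 29 s.

- **Analyser:** it was gripped by its tab only. It went down until it met the slot floor (about 25 N on the wrist), then released. Its top measured about 182 mm, which is fully home, and it had not moved when checked again after the glass was lowered into place.
- **Glass position:** it measured within about 1 mm of the midpoint and of the beam centre line, against the shoe and lamp in the same camera. The gripper height puts its middle at about 105 mm. The arm was still, with only the glass's own weight on the wrist.
- **Checks that disagreed:**
  - The scene and top cameras differ by about 5 mm in x, so I relied on comparisons within one camera.
  - The arm reads the glass's turn at 3.3°, which matches the viewer's. The depth fit suggests it could be 0.5–0.9° off square, and I left it.
- **Not checked:** I did not re-measure the other objects at the end. No unexpected contact force showed at any step.

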